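# Dock the idler block and hold the belt tensioner back

## Task

Get the belt stand ready for a new belt: first lift the blue idler block by its steel bail, seat it flat in the open aluminium dock of the stand and let go of it. Then, by the red knob, push the sprung tensioner arm back past the click of its brass pawl until the knob is over the green arc, and finish while still holding it back there, because the spring throws the arm home if it is let go. Leave the tape roll, jar and two wire spools where they are.

Things in the scene. Friction and masses are not known exactly. Their poses are not given: they have to be found in the camera images.
- belt_stand: Grey steel stand fixed to the bench, plate 180 x 270 x 12 mm (x, y, z); origin at the centre of its underside. Its x axis points away from the robot, y to the left; turned by up to 0.3 rad. On it: the aluminium dock at the left (+y) end, the tensioner arm pivoted near the right front corner, a black drive pulley (tops out 39 mm above the bench), at the right the brass pawl in its guide (58 mm).
- dock (a point): Centre of the dock's floor (the plate's top, 12 mm above the bench); axes as the stand's. An open pocket with aluminium walls, inside 82 mm along x and 52 mm along y: the 76 x 46 mm idler block has 3 mm to spare on every side and fits either way round. Walls about 10 mm tall, above them a lip flared outwards guides the block in (top 17 mm above the floor).
- idler_block: Loose blue block, 0.15 to 0.29 kg, 76 x 46 x 24 mm (x, y, z), with two white grooved wheels on top (up to 44 mm above the underside) and a steel bail between them; origin at the centre of its underside, z up. Starts on the bench left of the stand, its x axis within 0.5 rad of world x. Seated: underside on the dock's floor, x axis along the dock's x axis (either way round).
- bail (a point): Middle of the bail's crossbar: a level round bar 10 mm thick along the block's y axis, centre line 68 mm above the block's underside, straight for 26 mm (legs 38 mm apart). Take it from above, fingers closing along the block's x axis; the space beside and under the bar is free down to the wheels.
- pivot (a point): Point on the tensioner arm's upright pivot axis, 80 mm above the bench (the height of point knob); axes as the stand's.
- push_knob: Red upright round knob, 24 mm in diameter, at the free end of the steel tensioner arm; red from 50 to 102 mm above the bench, the arm below it has its top at 40 mm. Origin on the knob's axis, 40 mm above the bench. It turns freely on its own axis and swings on a radius of 125 mm about point pivot. Push it from its near side, or grip it from above.
- knob (a point): Point on the knob's axis 80 mm above the bench, a good height to push or grip at.
- tensioner (a joint): Arm angle, rad: 0 at rest, growing as the knob is pushed away from the robot (clockwise from above): knob = pivot + 125 mm * (sin q, cos q) along the stand's x, y. Stop at 0.70. A spring drives it home: 3.6 N at the knob at rest, 8 N at 0.6; the pawl adds 1 to 2 N from 0.24 to 0.36 and is passed at 0.48. It does not lock: let go, the arm swings home. Green arc: 0.53 to 0.70.
- pawl (a joint): Slide of the brass pawl, m: 0 when out, pushed back to about 0.002 while the arm's tooth passes it (arm at 0.36), back to 0 after the click.
- tape_roll: Bystander: roll of masking tape lying flat, 88 x 88 x 19 mm, loose; origin at the centre of its underside.
- flux_jar: Bystander: amber jar with black cap, 56 x 56 x 78 mm, loose; origin at the centre of its underside.
- copper_spool: Bystander: dark spool of copper wire, 48 x 48 x 30 mm, loose; origin at the centre of its underside.
- brass_spool: Bystander: pale spool of brass wire, 40 x 40 x 24 mm, loose; origin at the centre of its underside.
Not all that is in view belongs to the job. What is shaped like the idler_block but turquoise is not meant.

How it is judged:
By the outcome, as a careful person would: the job done as asked, in the order asked, and still so for the second after the job is handed in, while the arm keeps its last pose, push and grip.
It also fails if it takes over 53 s, if anything falls off the work surface, if the arm or the gripper's body presses on something with over 40 N, if the wrist force passes 120 N, or if a joint passes its speed limit or range.

## Robot

A 6-joint arm with a two-finger parallel gripper is mounted at the origin on a cart in front of the work surface, level with it; the furniture and walls round the work are solid. World frame = base frame: x ahead of the robot, y to its left, z up, the work surface at z = 0. Lengths are in mm, angles in rad, forces in N, time in s.
With the tool pointing down it reaches from about 300 to 775 mm from the base axis. Payload 14.6 kg.
Tool frame: the origin (TCP) lies at the very end of the fingers, on their centre line; the grasp point (between the pads) lies 19 mm behind it; z points along the fingers, y is the direction in which the jaws open and shut (so a half turn about z gives the same grasp; the last joint's range is limited). The gripper opens to 94 mm and grips with 3 to 60 N. Pads are 16 mm wide; open, the fingers measure 119 mm over their backs; the gripper's body (75 mm by 177 mm) begins 78 mm behind the grasp point.
Start: joints at [-0.067, 0.3, 1.521, -0, 1.321, -0.067], TCP at [549.99, -0.002, 205.446] pointing down, gripper open.
Joint ranges: [-3.03, 3.03], [-0.79, 2.21], [0.23, 2.52], [-1.04, 4.18], [0, 3.07], [-2.55, 2.55]. Speed limits (rad/s): [2.22, 2.22, 2.57, 3.14, 3.14, 3.14].

## Interface

Orientations are given as [roll, pitch, yaw] about the fixed x, y, z axes, in that order (R = Rz(yaw) Ry(pitch) Rx(roll)).
In Python, from cell import manip gives the robot as it stands.
- The arm moves only by the shell command python3 -m inch 'ROWS' [FORCE]. ROWS is a JSON object of lists of equal length, an entry for each row: "grip": the opening, from -1 (shut) to 1 (fully open), so that 0 is half open; "travel": the shift along the world's x, y, z in cm, a list of three; "turn": the turn, a rotation vector about the world's x, y, z in degrees, a list of three. A call has 1 to 10 rows; each row is the pose to reach, as a shift and turn from the pose measured when the call began; what a row does not reach only later rows make up. A row lasts 1/8 s, in which the tool goes at most 62.5 mm and 10.7 degrees, less where a joint would pass 70% of its speed; a pose out of reach is approached as far as the arm can. A call with a gripper value outside its range is refused whole. The fingers move at their own pace and stop on an object; FORCE is the grip in N (left out, the last holds). Time passes only in rows, so rows that repeat a pose let the fingers close. It gives the time, the measured TCP pose, the force and the opening at its end, in the units of the state.
- manip.read_state(): the state, without advancing time (a new reading comes with each control period).
- manip.camera(name): name is "side" or "top"; returns (picture, depth): 420x560x3 uint8, red, green, blue; 420x560 float32, mm along the optical axis (not along the pixel's ray), 0 where there is no reading.
- manip.calibration(name): a dict with "fx", "fy", "cx", "cy" (pixels), "world_from_camera" (4x4, takes a point from camera to world coordinates). Camera axes: x right, y up, looking along -z (the intrinsics and any distortion apply to the point x, -y, -z); pixel columns grow to the right and rows downward; lengths in mm; the calibration is good to about 2 mm. A picture is of the moment at which its call begins. calibration takes no time and is no camera call.
- manip.sign_off(): hands the job in, once; it reports no verdict.
Trained networks look in the newest picture that a camera, given by its name, has taken for a name from the list of things; names that differ only in an ending like _2 or _b are one class to them, and where a whole thing is asked for, a point or a joint stands for the part that bears it (a point fixed in the world has none). Each returns a list of dicts, best first, with "p" (0 to 1); they miss things now and then, are a little off and sometimes report something else, mostly with a low value. They report only what shows in the picture. A call takes as long as a camera call. They do not tell look-alikes from the thing itself.
- manip.look_for(camera, label): "bbox" ([left, top, right, bottom] in pixels, round what is visible of it).
The state is a dict: "clock": time; "joints": joint angles; "qd": joint speeds; "effort": joint torques, N m; "eef_pos": TCP position; "eef_rot": TCP orientation; "wrist_force": force on the tool from outside, world axes, zero at the start; "moment": the same for the moment, N m; "finger_gap": finger opening in mm.
Only numpy, scipy, OpenCV 4.12 (cv2) and the standard library are available. Lean on these libraries where they do the work, as an engineer would, in place of code of your own. Each camera call takes 0.05 s, during which the arm holds its last target.

## Working session

There is one attempt and no reset: what is moved stays moved. The work goes in short steps, Python scripts to look and compute and a shell command to move; the robot and the scene stay as the last step left them, time stands still between calls to the robot, and variables do not carry over. Pictures are saved under pics/ and viewed, and the job is handed in when it is done.

```bash
ls; mkdir -p pics; python3 - <<'E'
from cell import manip
import cv2, numpy as np
for n in ("side","top"):
    im,d=manip.camera(n); cv2.imwrite(f"pics/{n}0.png",im[:,:,::-1]); np.savez(f"{n}0.npz",im=im,d=d)
    print(n,manip.calibration(n))
    for l in ("idler_block","belt_stand","push_knob","tape_roll","flux_jar","copper_spool","brass_spool","pawl"):
        r=manip.look_for(n,l); print(l,[(np.round(x["bbox"]).tolist(),round(x["p"],2)) for x in r][:4])
s=manip.read_state(); print(s)
E
```

```text
pics
side {'fx': 448.6331125957301, 'fy': 448.6331125957301, 'cx': 283.84827300037097, 'cy': 198.78447861550498, 'world_from_camera': array([[ 8.92664620e-01,  2.06161233e-01, -4.00808461e-01,
         1.38857492e+02],
       [-4.50504892e-01,  4.35677400e-01, -7.79249989e-01,
        -8.10783544e+02],
       [ 1.39720494e-02,  8.76175068e-01,  4.81790445e-01,
         6.95897685e+02],
       [ 0.00000000e+00,  0.00000000e+00,  0.00000000e+00,
         1.00000000e+00]])}
idler_block [([180.0, 184.0, 210.0, 211.0], 0.56), ([188.0, 169.0, 198.0, 195.0], 0.51)]
belt_stand []
push_knob [([224.0, 201.0, 235.0, 221.0], 0.51)]
tape_roll [([252.0, 180.0, 279.0, 198.0], 0.7)]
flux_jar [([334.0, 210.0, 356.0, 241.0], 0.62)]
copper_spool [([334.0, 249.0, 354.0, 270.0], 0.6), ([252.0, 178.0, 277.0, 197.0], 0.56)]
brass_spool [([323.0, 279.0, 346.0, 299.0], 0.8)]
pawl []
top {'fx': 400.39389575771764, 'fy': 400.39389575771764, 'cx': 281.4126267984549, 'cy': 204.80266119324583, 'world_from_camera': array([[-2.80724494e-02,  9.98956757e-01, -3.60185408e-02,
         5.64559312e+02],
       [-9.9952
[... 603 characters left out ...]
([272.0, 224.0, 330.0, 250.0], 0.67)]
{'clock': 0.9, 'joints': array([-6.66245767e-02,  2.99864226e-01,  1.52101365e+00,  1.59265681e-05,
        1.32069801e+00, -6.65811030e-02]), 'qd': array([ 0.00117525, -0.00035194, -0.00042255,  0.00255212,  0.00232928,
       -0.00113646]), 'effort': array([-1.20609529e-03, -5.31657779e+01, -3.52915442e+01,  7.08495663e-02,
        2.13137129e-02, -5.17162505e-05]), 'eef_pos': array([ 5.49985855e+02, -1.13213564e-02,  2.05459433e+02]), 'eef_rot': array([ 3.14157489e+00, -1.42809838e-05,  1.57074891e+00]), 'wrist_force': array([ 0.1237799 , -0.11750876, -0.20802232]), 'moment': array([0.02940853, 0.02148151, 0.01115392]), 'finger_gap': 93.7390581498164}
```

View pics/side0.png

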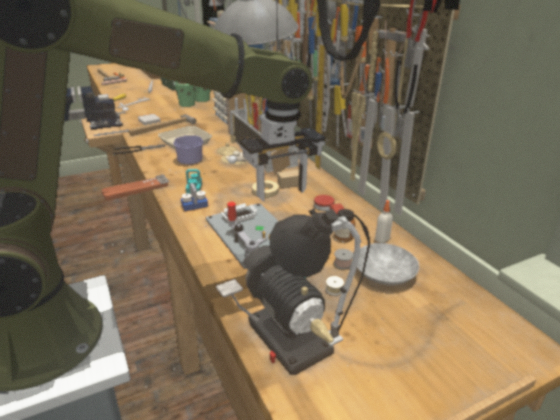

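View pics/top0.png

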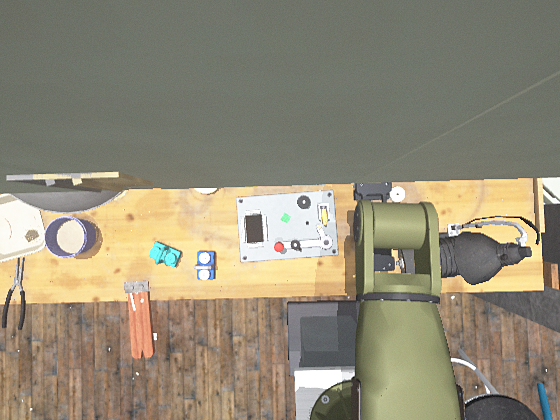

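The top view shows the blue block near (205,265), the turquoise look-alike near (165,254), the stand at (287,227), the dock at (256,229) and the red knob at (279,246). Next I'll look at crops and the depth.

```bash
cat > h.py <<'E'
import numpy as np, cv2
from cell import manip
def w(n,u,v,z):  # pixel + optical depth -> world
    c=manip.calibration(n); T=c["world_from_camera"]
    u,v,z=np.broadcast_arrays(*[np.asarray(a,float) for a in (u,v,z)])
    P=np.stack([(u-c["cx"])/c["fx"]*z,-(v-c["cy"])/c["fy"]*z,-z,np.ones_like(z)],-1)
    return (P@T.T)[...,:3]
def proj(n,P):
    c=manip.calibration(n); T=np.linalg.inv(c["world_from_camera"])
    P=np.atleast_2d(P); q=np.c_[P,np.ones(len(P))]@T.T
    return np.c_[c["cx"]+c["fx"]*q[:,0]/-q[:,2], c["cy"]-c["fy"]*q[:,1]/-q[:,2]]
def cloud(n,d):
    v,u=np.mgrid[:420,:560]; return w(n,u,v,d)
E
python3 - <<'E'
from h import *
a=np.load("top0.npz"); im=a["im"]
c=im[175:285,140:345]; cv2.imwrite("pics/top0c.png",cv2.resize(c[:,:,::-1],None,fx=3.9,fy=3.9,interpolation=cv2.INTER_CUBIC))
b=np.load("side0.npz"); im2=b["im"]
c=im2[150:290,170:370]; cv2.imwrite("pics/side0c.png",cv2.resize(c[:,:,::-1],None,fx=4,fy=4,interpolation=cv2.INTER_CUBIC))
C=cloud("top",a["d"])
for p in [(205,265),(205,257),(205,273),(220,255),(256,229),(265,250),(279,246),(287,217),(303,202),(165,254),(396,194),(230,280),(326,243),(323,214)]:
    print(p,np.round(C[p[1],p[0]],1),a["d"][p[1],p[0]])
C=cloud("side",b["d"])
for p in [(232,210),(194,202),(195,180),(265,188),(288,178)]: print(p,np.round(C[p[1],p[0]],1))
E
```

```text
(205, 265) [451.6 383.2  70.1] 1037.7423
(205, 257) [469.9 388.3  43.2] 1065.3651
(205, 273) [427.4 389.5  42. ] 1064.9484
(220, 255) [471.1 354.3   7.4] 1100.78
(256, 229) [539.8 252.9  13.9] 1095.5007
(265, 250) [481.9 229.8  13.6] 1093.4435
(279, 246) [497.6 189.4 102.4] 1004.80237
(287, 217) [570.2 167.2  14.5] 1095.0184
(303, 202) [609.  123.3  40.5] 1069.9423
(165, 254) [479.2 501.   23.5] 1086.6494
(396, 194) [ 625.5 -136.4   -0.9] 1108.868
(230, 280) [401.  329.4   0. ] 1105.2882
(326, 243) [498.6  66.4  49.5] 1056.2246
(323, 214) [575.3  72.2  53.2] 1055.3926
(232, 210) [492.4 180.9  85.1]
(194, 202) [438.8 367.5  28.3]
(195, 180) [477.1 478.2  44.8]
(265, 188) [692.2 404.2   2.8]
(288, 178) [767.8 384.1  33.2]
```

```bash
sleep 1
```

```text
(no output)
```

View pics/top0c.png

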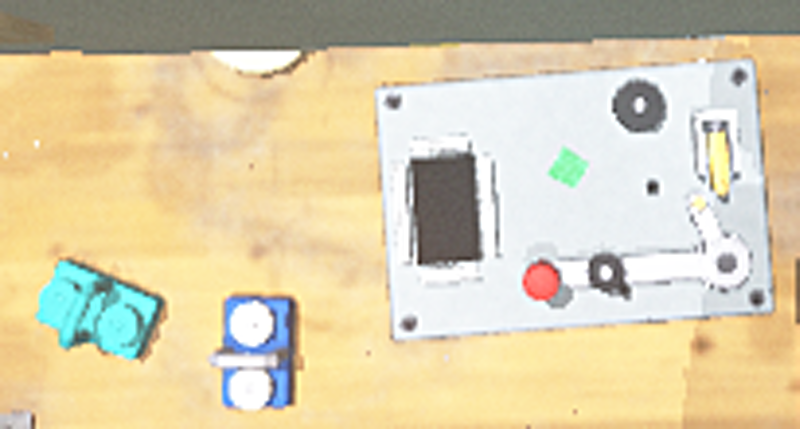

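View pics/side0c.png

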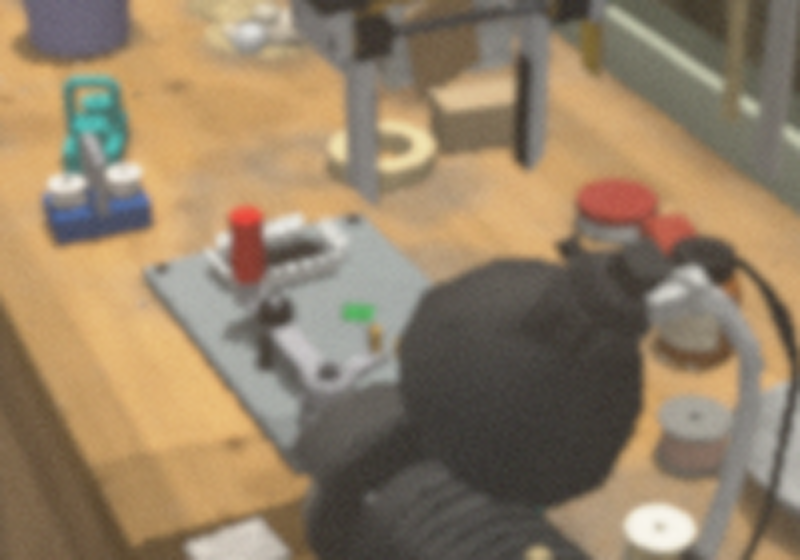

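Candidates for the idler block in the top picture are the blue one at (205,265), with white wheels and a steel bail, and the turquoise one at (165,254), which is the decoy. The crop confirms the blue one. Now I'll measure its pose and the stand's.

```bash
python3 - <<'E'
from h import *
a=np.load("top0.npz"); im=a["im"]; C=cloud("top",a["d"]); b=np.load("side0.npz"); S=cloud("side",b["d"])
print("overhead", [np.round(C[r,c]).tolist() for r,c in ((100,280),(180,280),(185,320),(185,210),(190,207))])
hsv=cv2.cvtColor(im,cv2.COLOR_RGB2HSV)
def box(c): return np.s_[c[1]:c[3],c[0]:c[2]]
B=box((190,245,222,285)); P=C[B].reshape(-1,3); H=hsv[B].reshape(-1,3)
m=(P[:,2]>12)
r=cv2.minAreaRect(P[m][:,:2].astype(np.float32)); print("block all z>12",r)
m=(P[:,2]>12)&(P[:,2]<36); r=cv2.minAreaRect(P[m][:,:2].astype(np.float32)); print("block body",r,np.median(P[m][:,2]))
m=(P[:,2]>58); print("bail top",m.sum(),P[m].mean(0),np.round(P[m],0).tolist())
print("grid z"); print(np.round(C[250:282,194:220,2]).astype(int))
# side bail
Q=S[165:215,175:215].reshape(-1,3); m=(Q[:,2]>55)&(Q[:,1]<430)&(Q[:,1]>340); print("side bail",m.sum(),Q[m].mean(0),Q[m].min(0),Q[m].max(0))
# red knob
for n,I,Cc,bx in (("top",im,C,(268,235,290,258)),("side",b["im"],S,(220,196,240,225))):
    h=cv2.cvtColor(I,cv2.COLOR_RGB2HSV)[box(bx)]; p=Cc[box(bx)]
    m=((h[...,0]<8)|(h[...,0]>172))&(h[...,1]>140)&(h[...,2]>80); v,u=np.nonzero(m); print(n,"red",m.sum(),u.mean()+bx[0],v.mean()+bx[1],np.median(p[m],0),p[m].min(0),p[m].max(0))
# plate
m=(np.abs(C[...,2]-13)<5)&(C[...,0]>440)&(C[...,0]<660)&(C[...,1]>20)&(C[...,1]<320)
m&=hsv[...,1]<60
n,l,st,ce=cv2.connectedComponentsWithStats(m.astype(np.uint8)); k=1+st[1:,4].argmax(); print("plate",st[k],cv2.minAreaRect(C[l==k][:,:2].astype(np.float32)),np.median(C[l==k][:,2]))
print("dock z");print(np.round(C[205:255,238:272:1,2]).astype(int))
E
```

```text
overhead [[590.0, 169.0, 1026.0], [591.0, 172.0, 846.0], [656.0, 73.0, 3.0], [591.0, 223.0, 824.0], [650.0, 384.0, 17.0]]
block all z>12 ((481.51220703125, 289.58856201171875), (82.25220489501953, 281.6460266113281), 18.19741439819336)
block body ((447.86163330078125, 391.7812194824219), (46.822208404541016, 73.63297271728516), 88.46572875976562) 24.68058328540883
bail top 81 [461.05161858 365.92890863 186.72838112] [[565.0, 169.0, 1110.0], [565.0, 169.0, 1110.0], [565.0, 169.0, 1110.0], [565.0, 169.0, 1110.0], [452.0, 413.0, 66.0], [452.0, 411.0, 63.0], [452.0, 406.0, 72.0], [453.0, 403.0, 75.0], [453.0, 401.0, 74.0], [452.0, 398.0, 72.0], [452.0, 396.0, 69.0], [452.0, 393.0, 72.0], [452.0, 391.0, 69.0], [452.0, 389.0, 69.0], [565.0, 169.0, 1110.0], [452.0, 383.0, 70.0], [452.0, 380.0, 71.0], [452.0, 378.0, 71.0], [451.0, 376.0, 65.0], [451.0, 374.0, 67.0], [451.0, 371.0, 65.0], [450.0, 370.0, 59.0], [450.0, 415.0, 68.0], [449.0, 413.0, 66.0], [450.0, 409.0, 71.0], [450.0, 406.0, 72.0], [450.0, 403.0, 74.0], [450.0, 401.0, 72.0], [450.0, 398.0, 74.0], [450.0, 395.0, 74.0], [450.0, 3
[... 5546 characters left out ...]
48.82985277 407.59403297  76.51013994]
top red 38 278.6578947368421 247.21052631578948 [492.58507259 189.74471331 100.56528844] [477.88771615 181.8416227   11.29565272] [507.64708716 202.11026777 104.41382949]
side red 108 231.32407407407408 210.14814814814815 [490.45822778 181.80870303  84.91115676] [ 138.85749193 -810.78354363   55.48097376] [503.16251502 197.53378314 695.89768479]
plate [ 236  190  103   72 5061] ((547.1296997070312, 168.58839416503906), (180.01963806152344, 269.5341796875), 2.6345646381378174) 13.10472604514257
dock z
[[13 12 13 ... 12 11 16]
 [16 15 13 ... 16 19 17]
 [13 11 13 ... 15 14 14]
 ...
 [ 3  2 14 ... 12 12 14]
 [ 3  1 14 ... 19 12 14]
 [ 0  0 15 ... 12 13 11]]
```

```bash
python3 - <<'E'
from h import *
fr=[manip.camera("top") for _ in range(6)]
im=np.mean([f[0] for f in fr],0); d=np.ma.masked_less(np.array([f[1] for f in fr]),1); d=np.ma.median(d,0).filled(0)
np.savez("top1.npz",im=im,d=d)
k=4
def up(a,bx): return cv2.resize(a[bx[1]:bx[3],bx[0]:bx[2]].astype(np.float32),None,fx=k,fy=k,interpolation=cv2.INTER_LINEAR)
def uv(bx,shape): # pixel centre coords
    v,u=np.mgrid[:shape[0],:shape[1]]; return (u+.5)/k-.5+bx[0],(v+.5)/k-.5+bx[1]
def depth_for_z(n,u,v,z):
    p0=w(n,u,v,0*u); p1=w(n,u,v,0*u+1.); return (z-p0[...,2])/(p1[...,2]-p0[...,2])
def rect(m,u,v,z,name):
    P=w("top",u[m],v[m],depth_for_z("top",u[m],v[m],z)); r=cv2.minAreaRect(P[:,:2].astype(np.float32)); print(name,m.sum(),np.round(r[0],1),np.round(r[1],1),round(r[2],2),"mean",np.round(P.mean(0),1)); return P
def big(m):
    n,l,st,ce=cv2.connectedComponentsWithStats(m.astype(np.uint8)); return l==1+st[1:,4].argmax()
# dock floor dark
bx=(240,205,272,255); I=up(im,bx); u,v=uv(bx,I.shape); g=I.mean(2)
print("grey lv",np.percentile(g,[5,20,50,80]))
rect(big(g<110),u,v,12,"dockdark"); rect(big(g<140),u,v,12,"dockdark140")
z=up(w("top",*np.meshgrid(np.arange(560),np.arange(420)),d)[...,2],bx)
rect((z>22)&(z<34),u,v,29,"dock rim")
# stand plate colour vs wood
bx=(230,180,345,270); I=up(im,bx); u,v=uv(bx,I.shape)
m=big((I[...,0]-I[...,2])<35); P=rect(m,u,v,12,"plate")
# block
bx=(190,245,224,286); I=up(im,bx); u,v=uv(bx,I.shape)
hs=cv2.cvtColor((I/255).astype(np.float32),cv2.COLOR_RGB2HSV)
blue=(hs[...,0]>200)&(hs[...,0]<250)&(hs[...,1]>.4); rect(big(blue),u,v,24,"blue")
z=up(w("top",*np.meshgrid(np.arange(560),np.arange(420)),d)[...,2],bx)
m=(z>14)&(z<50); rect(big(m&(u>196)),u,v,24,"body z")
b=(z>60)&(z<90); P=rect(b,u,v,72,"bail"); 
# PCA
c=P[:,:2]-P[:,:2].mean(0); e,V=np.linalg.eigh(c.T@c); print("bail dir deg",np.degrees(np.arctan2(V[1,1],V[0,1])))
# knob, pivot
bx=(268,235,292,258); I=up(im,bx); u,v=uv(bx,I.shape); hs=cv2.cvtColor((I/255).astype(np.float32),cv2.COLOR_RGB2HSV)
red=((hs[...,0]<15)|(hs[...,0]>345))&(hs[...,1]>.55)&(hs[...,2]>.4); P=rect(big(red),u,v,102,"knob top@102")
o=cv2.resize(im[175:285,185:345][:,:,::-1],None,fx=5,fy=5,interpolation=cv2.INTER_CUBIC); cv2.imwrite("pics/top1c.png",np.clip(o,0,255).astype(np.uint8))
E
```

```text
grey lv [ 88.0381134   92.32724762 242.421875   245.86042175]
dockdark 6615 [542.3 259.3] [74.6 44.5] 2.49 mean [541.9 258.8  12. ]
dockdark140 7095 [542.3 259. ] [76.3 46.6] 3.67 mean [542.1 258.8  12. ]
dock rim 3646 [542.9 258.5] [100.6  70.7] 2.85 mean [542.5 259.5  29. ]
plate 100414 [547.2 168.8] [181.7 270.4] 2.94 mean [546.9 169.6  12. ]
blue 1432 [465.1 391.1] [43.5 37.7] 87.33 mean [464.4 387.5  24. ]
body z 6911 [446.3 392.1] [49.5 78.1] 88.45 mean [448.3 391.   24. ]
bail 984 [448.1 390.4] [46.7  9.4] 87.31 mean [448.2 390.2  72. ]
bail dir deg 88.52098284170944
knob top@102 577 [496.1 191.8] [21.1 22.7] 84.29 mean [494.5 190.5 102. ]
```

View pics/top1c.png

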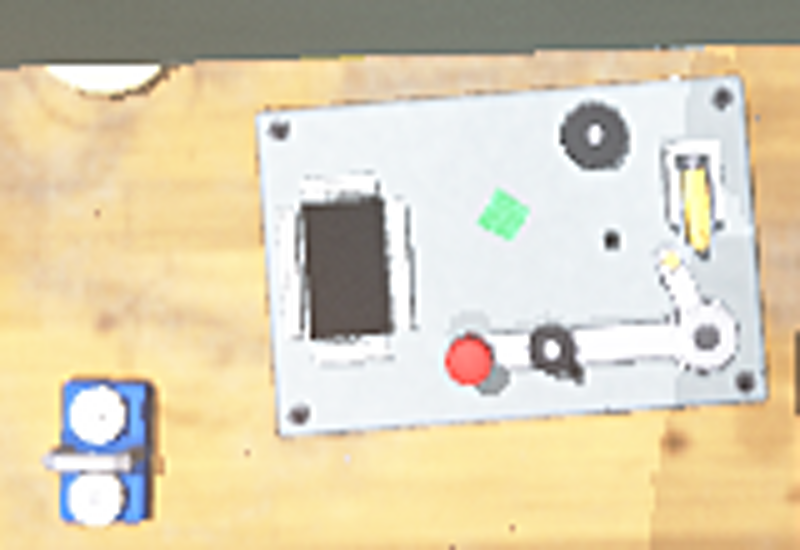

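The pictures show bail centre ≈ (448, 391, 68), block yaw ≈ -1.8°, dock ≈ (542.5, 258.7), stand yaw ≈ 2.8° and knob ≈ (495, 191). I'll move over the bail and stay high.

```bash
python3 -m inch '{"grip":[1,1,1,1,1,1,1,1,1,1],"travel":[[-1,4,0],[-2,8,0],[-3,12,0],[-4.5,17,0],[-6,22,0],[-7.5,27,-1],[-8.5,32,-2],[-9.5,36,-4],[-10.2,39.1,-6],[-10.2,39.1,-8]],"turn":[[0,0,0],[0,0,0],[0,0,-0.5],[0,0,-1],[0,0,-1],[0,0,-1.5],[0,0,-1.8],[0,0,-1.8],[0,0,-1.8],[0,0,-1.8]]}' 25
python3 - <<'E'
from h import *
for n,bx in (("side",(160,140,280,230)),("top",(150,220,260,290))):
    im,d=manip.camera(n); cv2.imwrite(f"pics/{n}2.png",cv2.resize(im[bx[1]:bx[3],bx[0]:bx[2],::-1],None,fx=6,fy=6,interpolation=cv2.INTER_CUBIC))
s=manip.read_state(); print(s["clock"],s["eef_pos"],s["eef_rot"])
E
```

```text
clock: 2.45
eef_pos: [447.1, 392.8, 124.5]
eef_rot: [-3.141, -0.0, 1.542]
wrist_force: [-0.3, -1.0, -0.3]
finger_gap: 94.1
2.55 [446.95475431 390.73260229 123.22862693] [-3.13862981e+00  2.47149948e-03  1.54016732e+00]
```

View pics/side2.png

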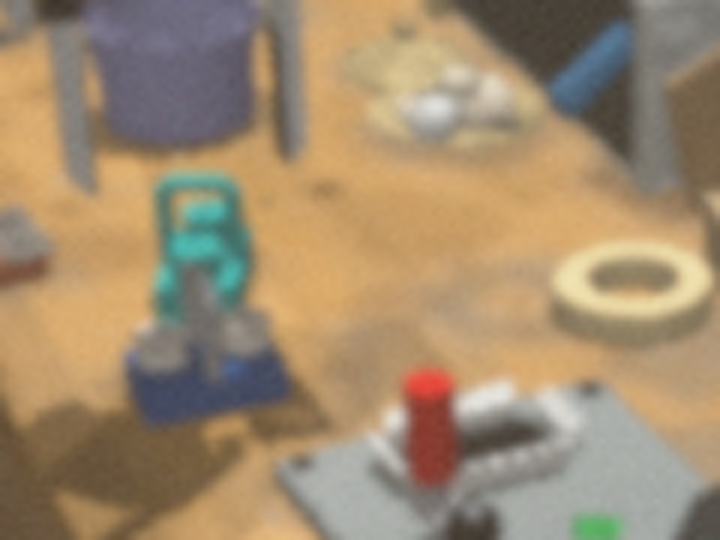

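The fingertips, at crop (75,190) and (290,155), straddle the line above the bail at (200,290). The turquoise decoy is behind it. I'll go down and close.

```bash
python3 -m inch '{"grip":[1,1,1,1,1,-0.3,-1,-1,-1,-1],"travel":[[0.1,0,-2],[0.1,0,-4],[0.1,0,-6],[0.1,0,-7.2],[0.1,0,-7.2],[0.1,0,-7.2],[0.1,0,-7.2],[0.1,0,-7.2],[0.1,0,-7.2],[0.1,0,-7.2]],"turn":[[0,0,0],[0,0,0],[0,0,0],[0,0,0],[0,0,0],[0,0,0],[0,0,0],[0,0,0],[0,0,0],[0,0,0]]}' 30
```

```text
clock: 3.8
eef_pos: [447.9, 390.8, 51.3]
eef_rot: [-3.139, 0.002, 1.54]
wrist_force: [0.8, -0.9, 0.4]
finger_gap: 47.3
```

```bash
python3 -m inch '{"grip":[-1,-1,-1,-1,-1,-1],"travel":[[0,0,0],[0,0,0],[0,0,0],[0,0,0],[0,0,0],[0,0,0]],"turn":[[0,0,0],[0,0,0],[0,0,0],[0,0,0],[0,0,0],[0,0,0]]}' 30
```

```text
clock: 4.55
eef_pos: [447.8, 390.7, 51.1]
eef_rot: [-3.138, 0.003, 1.54]
wrist_force: [0.3, 0.5, -2.3]
finger_gap: 9.0
```

```bash
python3 -m inch '{"grip":[-1,-1,-1,-1,-1,-1],"travel":[[0,0,1],[0,0,2.5],[0,0,4.5],[0,0,6.5],[0,0,7],[0,0,7]],"turn":[[0,0,0],[0,0,0],[0,0,0],[0,0,0],[0,0,0],[0,0,0]]}' 45
python3 - <<'E'
from h import *
for n,bx in (("side",(160,140,280,230)),("top",(150,220,260,290))):
    im,d=manip.camera(n); np.savez(n+"3.npz",im=im,d=d); cv2.imwrite(f"pics/{n}3.png",cv2.resize(im[bx[1]:bx[3],bx[0]:bx[2],::-1],None,fx=6,fy=6,interpolation=cv2.INTER_CUBIC))
s=manip.read_state(); print(s["clock"],s["eef_pos"],s["eef_rot"],s["wrist_force"],s["moment"],s["finger_gap"])
E
```

```text
clock: 5.3
eef_pos: [447.9, 390.7, 121.4]
eef_rot: [-3.139, 0.002, 1.54]
wrist_force: [0.0, 0.4, -2.4]
finger_gap: 8.4
5.4 [447.57278641 390.51187928 120.47171583] [-3.13760911  0.0033217   1.54029875] [ 0.39879584 -0.33439629 -2.53232286] [-0.00399858 -0.04447288  0.0596328 ] 8.27266351063143
```

View pics/side3.png

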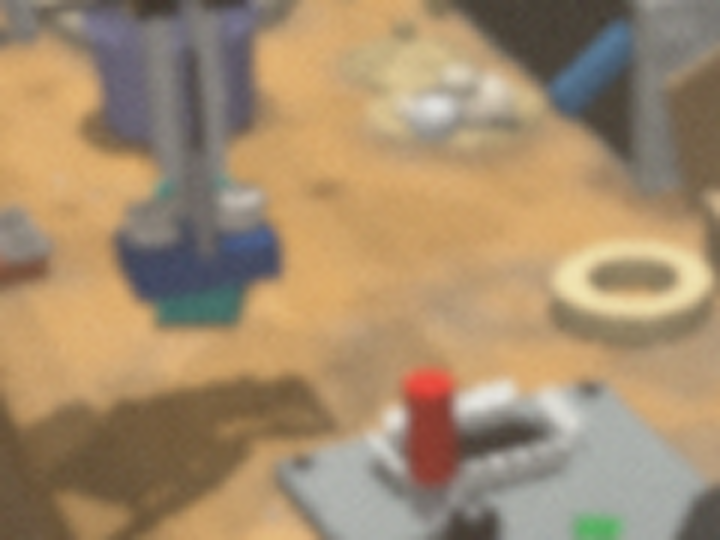

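View pics/top3.png

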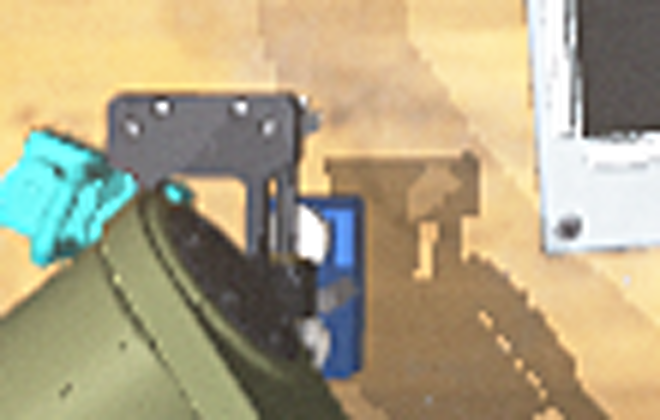

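The block is lifted, with about 2.5 N on the wrist and its underside level in the side crop from (140,300) to (280,270), the same slope as before. I'll carry it over the dock.

```bash
python3 -m inch '{"grip":[-1,-1,-1,-1,-1,-1,-1,-1,-1],"travel":[[1.2,-1.7,0],[3,-4,0],[5,-7,0],[7,-10,0],[8.5,-12,0],[9.2,-13,0],[9.46,-13.25,0],[9.46,-13.25,0],[9.46,-13.25,0]],"turn":[[0,0,0],[0,0,1],[0,0,2],[0,0,3],[0,0,4],[0,0,4.5],[0,0,4.5],[0,0,4.5],[0,0,4.5]]}'
python3 - <<'E'
from h import *
for n,bx in (("side",(190,140,290,230)),("top",(210,180,320,270))):
    im,d=manip.camera(n); np.savez(n+"4.npz",im=im,d=d); cv2.imwrite(f"pics/{n}4.png",cv2.resize(im[bx[1]:bx[3],bx[0]:bx[2],::-1],None,fx=6,fy=6,interpolation=cv2.INTER_CUBIC))
s=manip.read_state(); print(s["clock"],s["eef_pos"],s["eef_rot"],s["wrist_force"],s["moment"],s["finger_gap"])
E
```

```text
clock: 6.52
eef_pos: [541.8, 258.6, 120.4]
eef_rot: [-3.137, 0.003, 1.619]
wrist_force: [0.6, 0.6, -2.4]
finger_gap: 8.6
6.625 [541.87247469 258.4995638  120.47224792] [-3.13754761  0.003325    1.6195253 ] [-0.33744356 -0.12522371 -3.20728592] [ 0.0005075  -0.01927132  0.05717616] 8.600251814389148
```

View pics/side4.png

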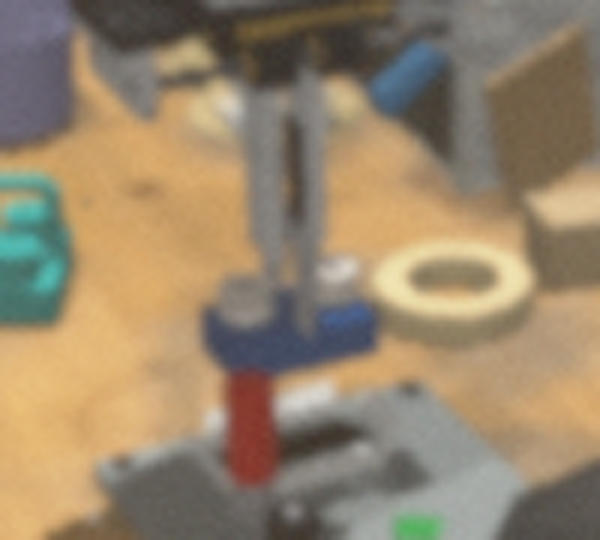

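View pics/top4.png

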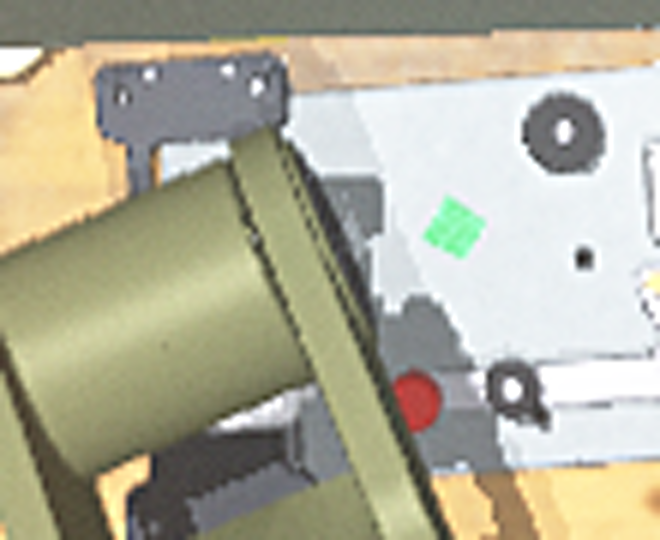

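```bash
python3 - <<'E'
from h import *
import glob
def boxp(c,yaw,sx,sy,zs):
    R=np.array([[np.cos(yaw),-np.sin(yaw)],[np.sin(yaw),np.cos(yaw)]])
    q=np.array([[-1,-1],[1,-1],[1,1],[-1,1]])*[sx/2,sy/2]@R.T+c
    return [np.c_[q,np.full(4,z)] for z in zs]
def draw(n,im,bx,polys,f,k=8):
    o=cv2.resize(im[bx[1]:bx[3],bx[0]:bx[2],::-1],None,fx=k,fy=k,interpolation=cv2.INTER_CUBIC).copy()
    for P,col in polys:
        p=(proj(n,P)-[bx[0],bx[1]]+.5)*k-.5; cv2.polylines(o,[np.round(p).astype(int)],True,col,1,cv2.LINE_AA)
    cv2.imwrite(f,o)
D=np.array([542.5,258.7]); y=np.radians(2.8)
dk=[(P,(0,255,255)) for P in boxp(D,y,82,52,[12])]+[(P,(0,200,0)) for P in boxp(D,y,100,70,[29])]
S=np.array([547.1,168.7]); dk+=[(P,(255,0,255)) for P in boxp(S,y,180,270,[12])]
b0=[(P,(0,0,255)) for P in boxp([447.8,391.2],np.radians(-1.8),76,46,[0,24])]
i=np.load("side0.npz")["im"]; draw("side",i,(170,160,270,235),dk+b0,"pics/ov0.png")
b4=[(P,(0,0,255)) for P in boxp([541.9+.1,258.5+.6],y,76,46,[69.4,93.4])]
i=np.load("side4.npz")["im"]; draw("side",i,(190,160,290,235),dk+b4,"pics/ov4.png")
E
```

```text
(no output)
```

View pics/ov0.png

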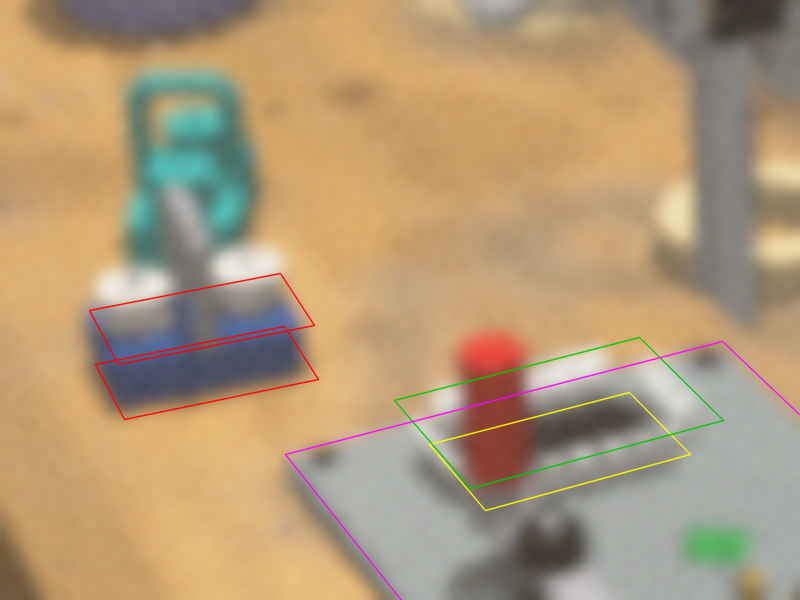

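View pics/ov4.png

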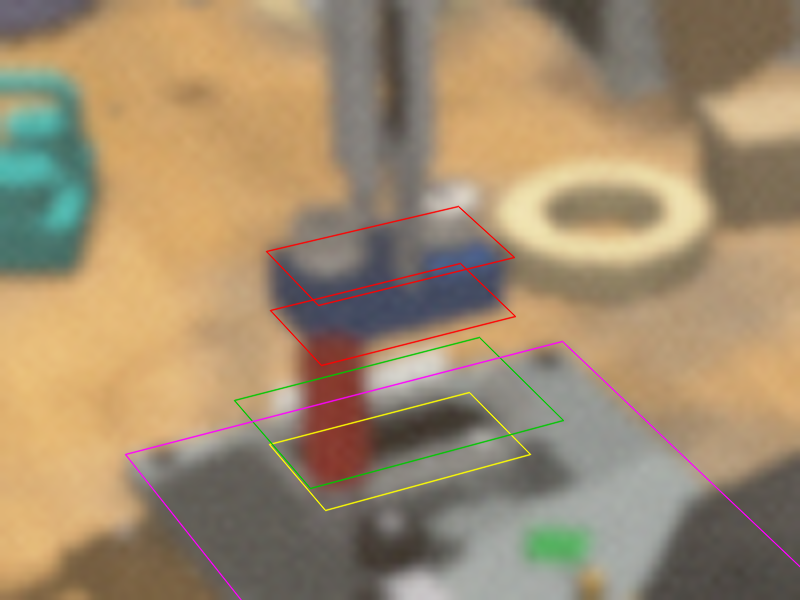

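The overlay offsets of the block and the dock agree to about 1 mm in the side view. Both are shifted by the same (+15,+14) px, which is calibration bias. I'll lower it.

```bash
python3 -m inch '{"grip":[-1,-1,-1,-1,-1,-1,-1,-1,-1],"travel":[[0.03,-0.03,-1.5],[0.03,-0.03,-3],[0.03,-0.03,-3.8],[0.03,-0.03,-4.3],[0.03,-0.03,-4.7],[0.03,-0.03,-5.1],[0.03,-0.03,-5.4],[0.03,-0.03,-5.6],[0.03,-0.03,-5.6]],"turn":[[0,0,0],[0,0,0],[0,0,0],[0,0,0],[0,0,0],[0,0,0],[0,0,0],[0,0,0],[0,0,0]]}'
python3 - <<'E'
from h import *
for n,bx in (("side",(190,140,290,230)),):
    im,d=manip.camera(n); np.savez(n+"5.npz",im=im,d=d); cv2.imwrite(f"pics/{n}5.png",cv2.resize(im[bx[1]:bx[3],bx[0]:bx[2],::-1],None,fx=6,fy=6,interpolation=cv2.INTER_CUBIC))
s=manip.read_state(); print(s["clock"],s["eef_pos"],s["eef_rot"],s["wrist_force"],s["moment"],s["finger_gap"])
E
```

```text
clock: 7.75
eef_pos: [542.1, 258.2, 64.4]
eef_rot: [-3.137, 0.003, 1.62]
wrist_force: [-1.3, 0.4, -2.6]
finger_gap: 8.6
7.8 [542.21138267 258.2408373   64.54049115] [-3.13766336  0.00325246  1.61952096] [-0.56305854 -0.15538936 -2.22531965] [-0.07189931  0.01284854 -0.01899433] 8.838440817296801
```

View pics/side5.png

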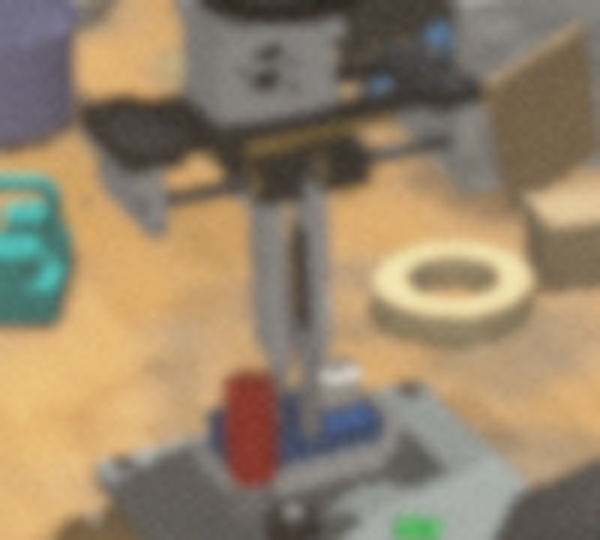

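The block is inside the walls and about 1.4 mm from the floor. I'll lower the last bit.

```bash
python3 -m inch '{"grip":[-1,-1,-1],"travel":[[0,0,-0.12],[0,0,-0.2],[0,0,-0.2]],"turn":[[0,0,0],[0,0,0],[0,0,0]]}'
```

```text
clock: 8.18
eef_pos: [542.3, 258.3, 63.2]
eef_rot: [-3.138, 0.003, 1.62]
wrist_force: [-3.2, -1.3, 5.2]
finger_gap: 8.9
```

Contact: the vertical force went from -2.5 to +5 N, at the expected floor height. I'll release to a partial opening, open fully and rise.

```bash
python3 -m inch '{"grip":[-0.7,-0.4,0,0,0,0,0,0,0,0],"travel":[[0,0,0],[0,0,0],[0,0,0],[0,0,0],[0,0,0.5],[0,0,3],[0,0,6],[0,0,9],[0,0,12],[0,0,12]],"turn":[[0,0,0],[0,0,0],[0,0,0],[0,0,0],[0,0,0],[0,0,0],[0,0,0],[0,0,0],[0,0,0],[0,0,0]]}'
python3 - <<'E'
from h import *
for n,bx in (("side",(190,140,290,230)),("top",(210,180,320,270))):
    im,d=manip.camera(n); np.savez(n+"6.npz",im=im,d=d); cv2.imwrite(f"pics/{n}6.png",cv2.resize(im[bx[1]:bx[3],bx[0]:bx[2],::-1],None,fx=6,fy=6,interpolation=cv2.INTER_CUBIC))
E
```

```text
clock: 9.43
eef_pos: [543.1, 258.7, 185.7]
eef_rot: [3.141, 0.002, 1.62]
wrist_force: [-0.7, 0.5, -0.4]
finger_gap: 46.7
```

View pics/side6.png

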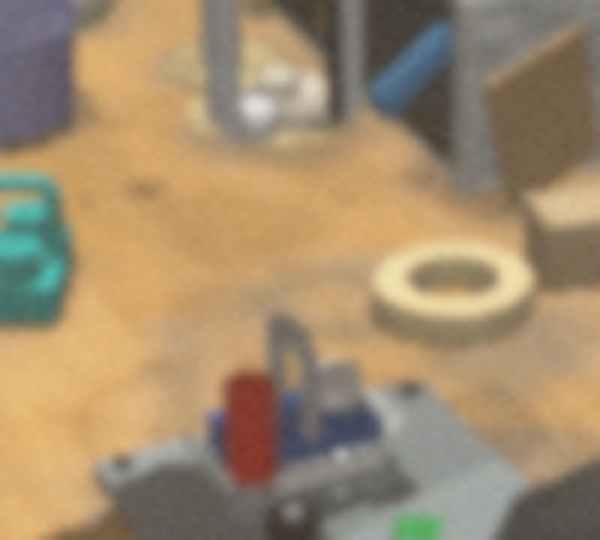

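The block sits within the dock walls, with its bail free at crop (295,370). Now above the knob, with a smaller opening.

```bash
python3 -m inch '{"grip":[0.3,0.3,0.3,0.3,0.3,0.3],"travel":[[-1.5,-2,0],[-3,-4.2,0],[-4.4,-6.2,0],[-4.8,-6.75,0],[-4.8,-6.75,0],[-4.8,-6.75,0]],"turn":[[0,0,0],[0,0,0],[0,0,0],[0,0,0],[0,0,0],[0,0,0]]}' 30
python3 - <<'E'
from h import *
for n,bx in (("side",(190,140,290,230)),("top",(210,180,320,270))):
    im,d=manip.camera(n); np.savez(n+"7.npz",im=im,d=d); cv2.imwrite(f"pics/{n}7.png",cv2.resize(im[bx[1]:bx[3],bx[0]:bx[2],::-1],None,fx=6,fy=6,interpolation=cv2.INTER_CUBIC))
s=manip.read_state(); print(s["clock"],s["eef_pos"],s["eef_rot"])
C=cloud("side",d if 0 else np.load("side7.npz")["d"])
m=(C[...,2]>32)&(C[...,2]<40)&(C[...,1]>220)&(C[...,1]<300)&(C[...,0]>490)&(C[...,0]<600); print(m.sum(),np.median(C[m],0))
for q in (.1,.2,.3,.4,.5,.55,.62):
    t=np.radians(2.8); sx,sy=12.5*np.sin(q),12.5*(np.cos(q)-1); print(q,round(sx*np.cos(t)-sy*np.sin(t),2),round(sx*np.sin(t)+sy*np.cos(t),2),round(-np.degrees(q),1))
E
```

```text
clock: 10.28
eef_pos: [494.4, 191.2, 182.3]
eef_rot: [-3.137, 0.003, 1.62]
wrist_force: [-0.1, -0.4, 0.1]
finger_gap: 61.0
10.375 [494.26801515 191.18180199 182.38474391] [-3.13734477  0.00322401  1.61999012]
108 [543.41465629 245.22268212  37.27625163]
0.1 1.25 -0.0 -5.7
0.2 2.49 -0.13 -11.5
0.3 3.72 -0.38 -17.2
0.4 4.91 -0.75 -22.9
0.5 6.06 -1.24 -28.6
0.55 6.62 -1.52 -31.5
0.62 7.37 -1.97 -35.5
```

View pics/side7.png

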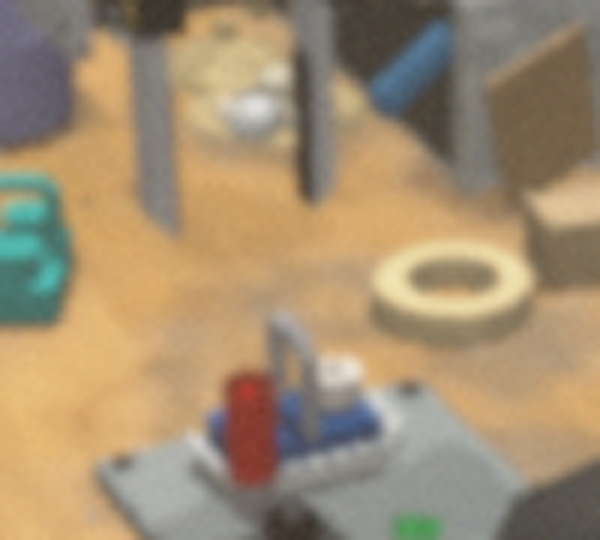

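View pics/top7.png

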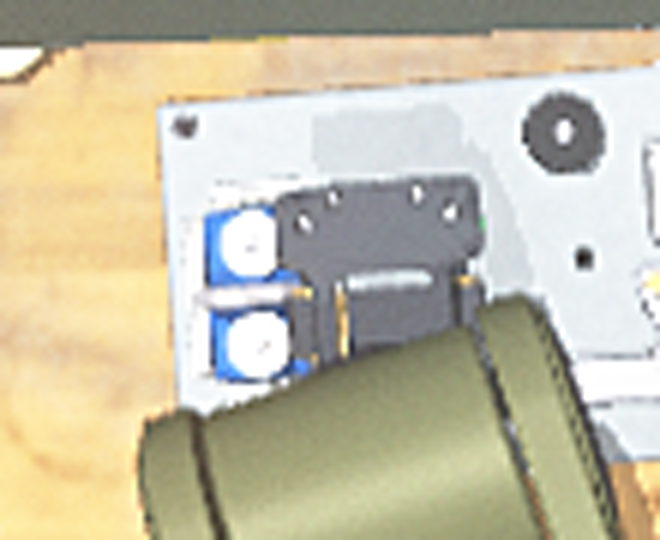

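The top crop shows the block parallel to the dock and inside all visible walls (195–300, 185–385), and its top depth is ≈ 37 mm, so it is seated. I'll go down on the knob and grip.

```bash
python3 -m inch '{"grip":[0.3,0.3,0.3,0.3,0.3,-0.5,-1,-1,-1,-1],"travel":[[0.06,0,-3],[0.06,0,-6],[0.06,0,-9],[0.06,0,-11.5],[0.06,0,-12.1],[0.06,0,-12.1],[0.06,0,-12.1],[0.06,0,-12.1],[0.06,0,-12.1],[0.06,0,-12.1]],"turn":[[0,0,0],[0,0,0],[0,0,0],[0,0,0],[0,0,0],[0,0,0],[0,0,0],[0,0,0],[0,0,0],[0,0,0]]}' 35
```

```text
clock: 11.62
eef_pos: [494.8, 191.3, 61.7]
eef_rot: [-3.137, 0.003, 1.62]
wrist_force: [-3.3, 0.6, 4.8]
finger_gap: 23.6
```

```bash
python3 -m inch '{"grip":[-1,-1,-1,-1,-1,-1,-1,-1,-1,-1],"travel":[[0.63,0,0],[1.25,0,0],[1.87,-0.06,0],[2.49,-0.13,0],[3.11,-0.25,0],[3.72,-0.38,0],[4.32,-0.55,0],[4.91,-0.75,0],[5.5,-0.98,0],[6.06,-1.24,0]],"turn":[[0,0,-3],[0,0,-6],[0,0,-9],[0,0,-11.5],[0,0,-14.5],[0,0,-17],[0,0,-20],[0,0,-23],[0,0,-26],[0,0,-28.5]]}'
```

```text
clock: 12.88
eef_pos: [554.8, 179.1, 61.7]
eef_rot: [-3.136, 0.004, 1.121]
wrist_force: [-7.2, 2.7, 4.0]
finger_gap: 23.6
```

```bash
python3 -m inch '{"grip":[-1,-1,-1,-1,-1,-1],"travel":[[0.5,-0.22,0],[0.95,-0.48,0],[1.37,-0.75,0],[1.37,-0.75,0],[1.37,-0.75,0],[1.37,-0.75,0]],"turn":[[0,0,-2.5],[0,0,-5],[0,0,-7],[0,0,-7],[0,0,-7],[0,0,-7]]}'
python3 - <<'E'
from h import *
s=manip.read_state(); print(s["clock"],s["eef_pos"],s["eef_rot"],s["wrist_force"],s["finger_gap"],s["joints"])
for n,bx in (("side",(190,140,310,240)),("top",(210,180,350,270))):
    im,d=manip.camera(n); np.savez(n+"8.npz",im=im,d=d); cv2.imwrite(f"pics/{n}8.png",cv2.resize(im[bx[1]:bx[3],bx[0]:bx[2],::-1],None,fx=5.5,fy=5.5,interpolation=cv2.INTER_CUBIC))
    print(manip.look_for(n,"push_knob"))
E
```

```text
clock: 13.62
eef_pos: [567.7, 172.0, 61.7]
eef_rot: [-3.134, 0.004, 0.999]
wrist_force: [-7.1, 2.0, 5.6]
finger_gap: 23.0
13.625 [567.72682821 172.03934168  61.7034836 ] [-3.13387715  0.00447144  0.9993166 ] [-7.13132389  2.01018164  5.55969101] 22.99541268303133 [0.23138257 0.54919473 1.52228668 0.00277315 1.07868891 0.8015588 ]
[{'bbox': [255.5, 196.8, 261.5, 217.0], 'p': 0.47}]
[{'bbox': [194.1, 187.1, 218.5, 193.7], 'p': 0.43}]
```

View pics/side8.png

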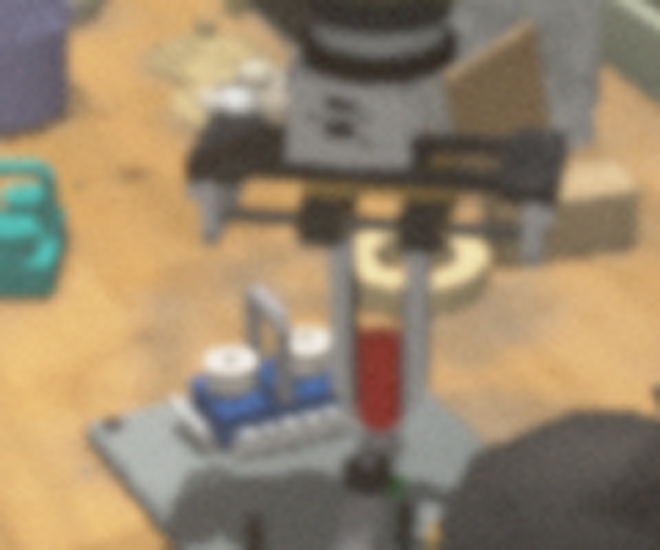

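View pics/top8.png

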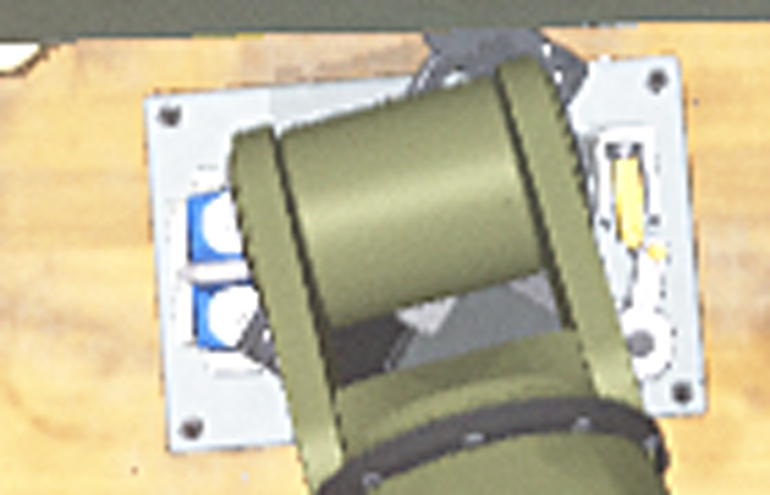

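```bash
python3 - <<'E'
from h import *
im,d=manip.camera("side"); C=cloud("side",d); h=cv2.cvtColor(im,cv2.COLOR_RGB2HSV)
m=((h[...,0]<8)|(h[...,0]>172))&(h[...,1]>120); m[:190]=0;m[225:]=0;m[:,:245]=0;m[:,272:]=0
a=np.median(C[m],0); k=a+np.array([.45,.89,0])*9; print("red surf",a,"axis",k)
t=np.radians(2.8); D=k[:2]-[494.8,191.3]; sx=D[0]*np.cos(t)+D[1]*np.sin(t); print("q cam",np.arcsin(sx/125))
s=manip.read_state(); print(s["clock"],s["eef_pos"],s["wrist_force"],s["finger_gap"])
for l in ("tape_roll","flux_jar","copper_spool","brass_spool"): print(l,[(np.round(x["bbox"]).tolist(),round(x["p"],2)) for x in manip.look_for("side",l)][:2])
manip.sign_off()
E
```

```text
red surf [560.87186361 163.09668217  83.20522931] axis [564.92186361 171.10668217  83.20522931]
q cam 0.5852570507964132
13.875 [567.72096792 172.02431704  61.7199486 ] [-7.72399558  2.65029182  3.64726095] 23.781200648172362
tape_roll [([252.0, 182.0, 277.0, 197.0], 0.68)]
flux_jar [([335.0, 212.0, 353.0, 241.0], 0.53)]
copper_spool [([333.0, 248.0, 352.0, 271.0], 0.6), ([335.0, 211.0, 355.0, 243.0], 0.38)]
brass_spool [([324.0, 278.0, 346.0, 300.0], 0.73)]
the job is handed in; nothing more can be done
```

I seated the blue idler block flat in the dock by its bail and let go of it. Then I gripped the red knob and swung the tensioner arm back past the pawl, and handed the job in at 13.9 s with the knob still held.

- **Block:** The top view shows it parallel to the dock and inside the walls that are visible. The arm hid the rest. Its upper face measured about 37 mm above the bench against 36 expected, and the floor contact came at the expected height.
- **Knob:** The arm angle came out at 0.61 rad from the gripper pose, about 0.60 from the tooth in the top view, and 0.585 from the side camera depth. These differ by a few hundredths, but all lie inside the green arc (0.53 to 0.70) and past the click at 0.48. The wrist carries about 8 N against the spring, and the fingers are closed on the 24 mm knob.
- **Pawl:** I took it as passed from the arm angle and did not see the click itself.
- **Bystanders:** In the last side picture the tape roll, jar and both spools were detected within about 2 pixels of where they started.
- **Network miss:** In the last top view the knob detector reported a wrong spot. The knob was hidden under the arm there, so I ignored it.

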